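# Push the sugar pot home into the empty bay of the jar rail

## Robot

A 6-joint arm with a two-finger parallel gripper is mounted at the origin on the work surface; the furniture and walls round the work are solid. World frame = base frame: x ahead of the robot, y to its left, z up, the work surface at z = 0. Lengths are in m, angles in rad, forces in N, time in s.
With the tool pointing down it reaches from about 0.35 to 0.975 m from the base axis. Payload 7.1 kg.
Tool frame: the origin (TCP) lies midway between the tips of the shut fingers; the grasp point (between the pads) lies 19 mm behind it; z points along the fingers, y is the line along which they close (so a half turn about z gives the same grasp; the last joint's range is limited). The gripper opens to 88 mm and grips with 3 to 60 N. Pads are 20 mm wide; open, the fingers measure 115 mm over their backs; the gripper's body (75 mm by 178 mm) begins 61 mm behind the grasp point.
Start: joints at [-1.351, 0.423, 1.63, -0, 1.089, -0.019], TCP at [0.148, -0.607, 0.223] pointing down, gripper open.
Joint ranges: [-3, 3], [-0.9, 2.11], [0.09, 2.58], [-1.31, 4.45], [0.11, 2.69], [-2.54, 2.54]. Speed limits (rad/s): [2.39, 2.39, 3.01, 3.14, 3.14, 3.14].

## Interface

Orientations are given as a unit quaternion [x, y, z, w].
In Python, from cell import readout, eyes, ticket, spotter gives the robot as it stands.
- The arm moves only by the shell command python3 -m crank 'ROWS' [FORCE]. ROWS is JSON, a list that holds one entry, the list of rows, each a list of 7 numbers: the shift along the tool's x, y, z scaled (see below), then the turn, a rotation vector about the tool's x, y, z scaled (see below), then the closure, from 0 (fully open) to 1 (shut). In form: [[[x, y, z, wx, wy, wz, fingers], ...]]. A call has 1 to 20 rows; each row shifts and turns the commanded pose from where the row before left it, along the tool's axes as they then stand; what a row does not reach is not made up. The controller multiplies each number of a shift by 6 cm and each number of a turn by 0.1 rad. A row lasts 1/8 s, in which the tool goes at most 62.5 mm and 10.7 degrees, less where a joint would pass 70% of its speed; a pose out of reach is approached as far as the arm can. A call with a number of a shift or a turn outside -1 to 1 is refused whole. A call with a gripper value outside its range is refused whole. The fingers move at their own pace and stop on an object; FORCE is the grip in N (left out, the last holds). Time passes only in rows, so rows that do not move let the fingers close. It gives the time, the measured TCP pose, the force, the opening and the grip force at its end, in the units of the state.
- readout.observe(): the state, without advancing time (a new reading comes with each control period).
- eyes.get_image(name): name is "scene" or "top" or "wrist"; returns a dict with "image" (480x640x3 uint8, blue, green, red), "fx", "fy", "cx", "cy" (pixels), "rvec" (rotation vector, rad) and "tvec" (3), from world to camera coordinates, as OpenCV has them; the wrist camera has in their place "tool_from_camera" (4x4, takes a point from camera to tool coordinates, whose origin is the TCP and whose axes are the flange's). Camera axes: x right, y down, z forward; pixel columns grow to the right and rows downward; lengths in m; the calibration is good to about 2 mm. A picture is of the moment at which its call begins: read the wrist's pose just before it. There is no depth.
- ticket.sign_off(): hands the job in; it is judged then, once.
Trained networks look in a picture, given as the dict that the camera call returned (one of the last four; its "shot" number tells which), for a name from the list of things; names that differ only in an ending like _2 or _b are one class to them, and where a whole thing is asked for, a point or a joint stands for the part that bears it (a point fixed in the world has none). Each returns a list of dicts, best first, with "score" (0 to 1); they miss things now and then, are a little off and sometimes report something else, mostly with a low value. They report only what shows in the picture. A call takes as long as a camera call. They do not tell look-alikes from the thing itself.
- spotter.look_for(picture, name): "box" ([left, top, right, bottom] in pixels, round what is visible of it).
- spotter.spot_point(picture, name): "xy" ([column, row] in pixels: a listed point, or the origin of a listed thing).
The state is a dict: "time": time; "qpos": joint angles; "joint_vel": joint speeds; "joint_torque": joint torques, N m; "tool_pos": TCP position; "tcp_rot": TCP orientation; "force": force on the tool from outside, world axes, zero at the start; "ft_torque": the same for the moment, N m; "finger_gap": finger opening in m; "gripper_force": force on a finger pad.
Only numpy, scipy, OpenCV 4.12 (cv2) and the standard library are available. Lean on these libraries where they do the work, as an engineer would, in place of code of your own. Each camera call takes 0.05 s, during which the arm holds its last target. There are 200 camera calls.

## Task

Slide the white sugar pot along the worktop into the empty bay of the low wooden rail, the one with the cork disc on its floor, by pushing it gently with the fingertips until it stands against the bar at the back. Do not grasp, squeeze, lift or tip the pot, and leave the jars in the other bays and the things standing around where they are.

Things in the scene. Friction and masses are not known exactly. Their poses are not given: they have to be found in the camera images.
- pot_mid (a point): Centre (44 mm above the worktop) of the white lidded sugar pot, the thing to push: a rounded square in plan, 66 mm over the flats and 77 over the corners, widest 40 mm up, foot 60 to 70 mm across, lid ending 71 mm up, 88 mm tall with its 20 mm wide knob. The lid does not come off. 0.2 to 0.4 kg; pushed 15 to 40 mm above the worktop it slides without tipping. Any yaw.
- rail: Low wooden rail fixed to the worktop, 74 x 339 x 26 mm, no floor: a 14 mm back bar and four 12 mm dividers make 3 bays, each 97 wide, 60 deep, open in front and above. Origin: mid footprint. x points from open front to back, y along the rail: dividers' front ends at x -37 mm, back bar's face at x +23, bay middles at y -109, 0, +109. Two bays are taken. 170 mm sill behind; taps on the left.
- bay (a point): Centre of the thin cork disc, 60 mm across, flush with the worktop, that marks the floor of the empty bay (any of the three): in the middle of the bay's width, 33 mm in front of the back bar's face; axes as the rail's. When the pot's foot touches the back bar, its centre is over this point to within 4 mm along x; it then stands about 10 mm out of the bay's mouth.
- spice_b: Spice jar with a dark cap, 44 mm across, 105 mm tall, loose in one of the other bays; origin at its underside. Leave it.
- honey_jar: Jar with a white cap, 58 x 62 mm, 99 mm tall, loose in one of the other bays; origin at its underside. Leave it.
- spice_a: Small spice jar with a yellow cap, 42 mm across, 96 mm tall, standing to the right of the work; origin at its underside. Leave it.
- mug_plain: White mug with coloured bands, 87 mm across, 124 mm with its handle, 103 mm tall, standing to the right of the work; origin at its underside. Leave it.
Not all that is in view belongs to the job. What is shaped like the part that bears pot_mid but pink or red is not meant.

How it is judged:
By the outcome, as a careful person would: the job done as asked, in the order asked, and still so for the second after the job is handed in, with the robot touching nothing.
It also fails if it takes over 64 s, if anything falls off the work surface, if the arm or the gripper's body presses on something with over 40 N, if the wrist force passes 120 N, or if a joint passes its speed limit or range.

## Working session

There is one attempt and no reset: what is moved stays moved. The work goes in short steps, Python scripts to look and compute and a shell command to move; the robot and the scene stay as the last step left them, time stands still between calls to the robot, and variables do not carry over. Pictures are saved under pics/ and viewed, at most 10 in all, crops included, and the job is handed in when it is done.

```bash
mkdir -p pics
cat > h.py <<'E'
import numpy as np, cv2
from scipy.spatial.transform import Rotation as R
from cell import readout, eyes, ticket, spotter
def ray(p,uv):
    Rm=cv2.Rodrigues(np.array(p["rvec"],float))[0]; t=np.array(p["tvec"],float).ravel()
    d=Rm.T@np.array([(uv[0]-p["cx"])/p["fx"],(uv[1]-p["cy"])/p["fy"],1.]); return -Rm.T@t,d
def at(p,uv,z):
    o,d=ray(p,uv); return (o+d*(z-o[2])/d[2]).round(4)
def proj(p,X): return cv2.projectPoints(np.array(X,float).reshape(-1,1,3),np.array(p["rvec"],float),np.array(p["tvec"],float),np.array([[p["fx"],0,p["cx"]],[0,p["fy"],p["cy"]],[0,0,1.]]),None)[0].reshape(-1,2)
E
cat > a.py <<'E'
from h import *
Z=dict(pot_mid=.044,rail=0,bay=0,spice_b=0,honey_jar=0,spice_a=0,mug_plain=0)
for c in("top","scene"):
    p=eyes.get_image(c); cv2.imwrite(f"pics/{c}0.png",p["image"])
    for n,z in Z.items():
        for r in spotter.spot_point(p,n)[:3]: print(c,n,round(r["score"],2),np.round(r["xy"]),at(p,r["xy"],z))
s=readout.observe();print(s)
E
python3 a.py
```

```text
top pot_mid 0.62 [248. 247.] [0.4995 0.0568 0.044 ]
top pot_mid 0.62 [220. 296.] [0.3871 0.1171 0.044 ]
top pot_mid 0.61 [280. 294.] [ 0.3931 -0.0188  0.044 ]
top rail 0.73 [239. 199.] [0.6211 0.0871 0.    ]
top bay 0.64 [198. 194.] [0.6336 0.1877 0.    ]
top bay 0.31 [374. 262.] [ 0.4735 -0.2365  0.    ]
top spice_b 0.74 [374. 262.] [ 0.4726 -0.2365  0.    ]
top spice_b 0.56 [240. 205.] [0.6065 0.0855 0.    ]
top honey_jar 0.89 [283. 221.] [ 0.569  -0.0194  0.    ]
top spice_a 0.74 [374. 262.] [ 0.4726 -0.2365  0.    ]
top spice_a 0.56 [240. 205.] [0.6065 0.0855 0.    ]
top mug_plain 0.66 [420. 303.] [ 0.3762 -0.3448  0.    ]
scene pot_mid 0.91 [351. 263.] [ 0.3836 -0.0058  0.044 ]
scene pot_mid 0.88 [320. 284.] [0.3784 0.1131 0.044 ]
scene pot_mid 0.79 [291. 259.] [0.501  0.0606 0.044 ]
scene rail 0.7 [248. 268.] [0.6132 0.0885 0.    ]
scene bay 0.82 [209. 279.] [0.6439 0.1823 0.    ]
scene bay 0.21 [292. 256.] [ 0.5746 -0.0257  0.    ]
scene spice_b 0.79 [253. 268.] [0.6026 0.0824 0.    ]
scene spice_b 0.75 [369. 237.] [ 0.4862 -0.243   0.    ]
scene honey_jar 0.78 [287. 256.] [ 0
[... 220 characters left out ...]
([-1.35104224e+00,  4.23066262e-01,  1.62993512e+00,  1.42069415e-06,
        1.08862307e+00, -1.90002068e-02]), 'joint_vel': array([ 2.77123322e-06,  4.50447329e-04,  1.85784909e-03,  1.23686853e-03,
       -7.57094661e-05,  5.48045449e-04]), 'joint_torque': array([-1.38773266e-03, -5.44512856e+01, -2.74034518e+01,  6.42000977e-02,
        1.67719141e-02,  1.14598336e-06]), 'tool_pos': array([ 0.14782397, -0.60722419,  0.22268232]), 'tcp_rot': array([ 9.92883045e-01,  1.19093485e-01, -9.67234764e-07, -1.58840946e-05]), 'force': array([-0.17300471, -0.5485456 ,  0.32533142]), 'ft_torque': array([ 0.0388905 , -0.05132037, -0.03278297]), 'gripper_force': 0.0, 'finger_gap': 0.08774095804911135}
```

```bash
python3 -c "
import cv2
a=cv2.imread('pics/top0.png')[150:350,140:470];cv2.imwrite('pics/top0c.png',cv2.resize(a,None,fx=2.4,fy=2.4,interpolation=2))
a=cv2.imread('pics/scene0.png')[180:330,170:450];cv2.imwrite('pics/scene0c.png',cv2.resize(a,None,fx=2.8,fy=2.8,interpolation=2))"
```

```text
(no output)
```

View pics/top0c.png

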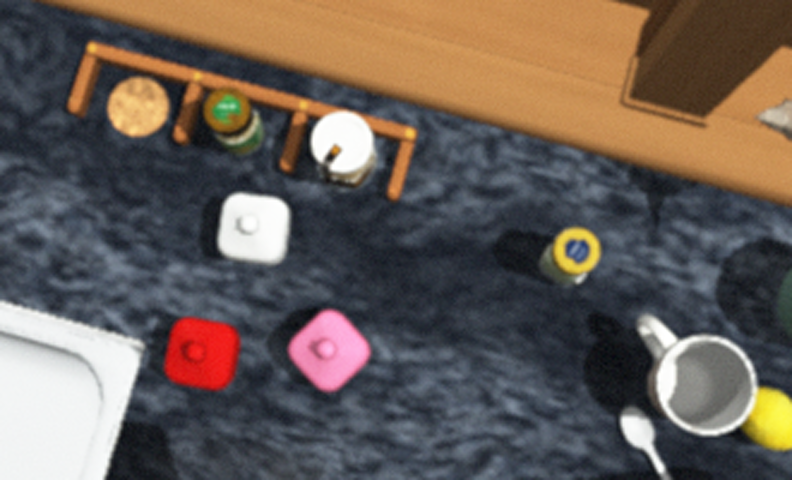

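View pics/scene0c.png

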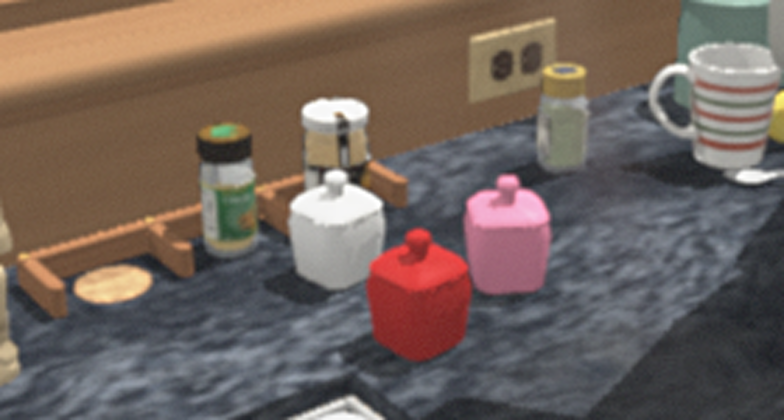

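Three similar pots in the top image are white (248,247), red (220,296) and pink (280,294). The white one is meant, because it is the only one that isn't red or pink, and the crops confirm this. The cork bay is the leftmost one, at (198,194). spice_b is in the middle bay and the honey jar in the right one.

```bash
cat > b.py <<'E'
from h import *
p=eyes.get_image("top")
f=lambda x,y:(140+x/2.4,150+y/2.4)
BL,BR,FL,FR=[at(p,f(*c),.026)[:2] for c in((91,46),(413,132),(74,110),(395,196))]
print(BL,BR,FL,FR,np.linalg.norm(BL-BR),np.linalg.norm(BL-FL))
d=(BL-BR)+(FL-FR);ya=np.arctan2(d[1],d[0])-np.pi/2;print("rail yaw",np.degrees(ya))
c=(BL+BR+FL+FR)/4;Rm=np.array([[np.cos(ya),-np.sin(ya)],[np.sin(ya),np.cos(ya)]])
print("rail",c,"bay",c+Rm@[-.010,.109])
# cork ellipse / pot blob
im=p["image"];hsv=cv2.cvtColor(im,cv2.COLOR_BGR2HSV)
m=((hsv[...,1]<40)&(hsv[...,2]>150)).astype(np.uint8);n,l,s,cc=cv2.connectedComponentsWithStats(m)
i=l[247,252];print(s[i]);cn=cv2.findContours((l==i).astype(np.uint8),0,1)[0][0][:,0].astype(float)
w=np.array([at(p,u,.06)[:2] for u in cn],np.float32);r=cv2.minAreaRect(w);print("pot",r)
print("yaw rel rail",r[2]-np.degrees(ya)); print("pot in bay frame",Rm.T@(np.array(r[0])-(c+Rm@[-.010,.109])))
E
python3 b.py
```

```text
[0.6869 0.2315] [ 0.6033 -0.0889] [0.6216 0.2452] [ 0.5393 -0.0719] 0.33112704510504726 0.06672166065079607
rail yaw -14.586843199904395
rail [0.612775 0.078975] bay [0.63054867 0.18698008]
[231 230  30  30 731]
pot ((0.502408504486084, 0.06136060878634453), (0.06421174108982086, 0.06227751821279526), 82.3230209350586)
yaw rel rail 96.90986413496299
pot in bay frame [-0.09237292 -0.15384211]
```

View pics/top0.png

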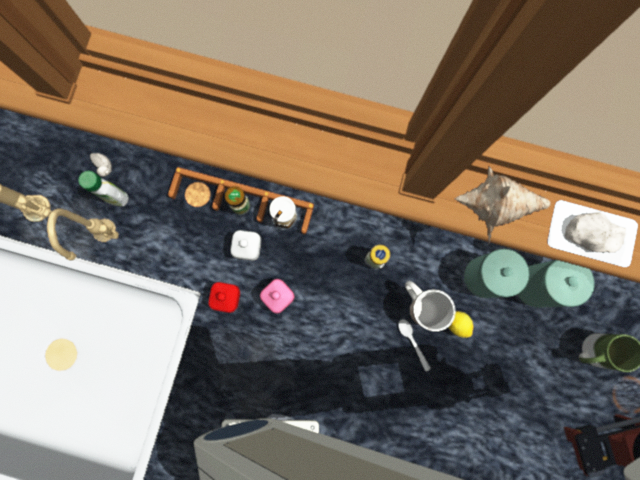

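White pot confirmed at (248,247). The route is clear of the taps at (105,228). I'll turn the tool to the rail's axes and move over to the honey-jar side of the pot.

```bash
python3 -m crank '[[[0,0,0,0,0,-0.98,0.6],[0,0,0,0,0,-0.98,0.6],[0,0,0,0,0,-0.98,0.6],[0,0,0,0,0,-0.98,0.6],[0,0,0,0,0,-0.98,0.6],[0,0,0,0,0,-0.98,0.6],[0,0,0,0,0,-0.98,0.6],[0,0,0,0,0,-0.98,0.6],[0,0,0,0,0,-0.98,0.6],[0,0,0,0,0,-0.98,0.6],[0,0,0,0,0,-0.98,0.6]]]' 10 && python3 -m crank '[[[0.7,0.18,0,0,0,0,0.6],[0.7,0.18,0,0,0,0,0.6],[0.7,0.18,0,0,0,0,0.6],[0.7,0.18,0,0,0,0,0.6],[0.7,0.18,0,0,0,0,0.6],[0.7,0.18,0,0,0,0,0.6],[0.7,0.18,0,0,0,0,0.6],[0.7,0.18,0,0,0,0,0.6],[0.7,0.18,0,0,0,0,0.6],[0.7,0.18,0,0,0,0,0.6],[0.7,0.18,0,0,0,0,0.6],[0.7,0.18,0,0,0,0,0.6],[0.7,0.18,0,0,0,0,0.6],[0.7,0.18,0,0,0,0,0.6],[0.7,0.18,0,0,0,0,0.6],[0.6,0.18,0,0,0,0,0.6],[0,0,0,0,0,0,0.6],[0,0,0,0,0,0,0.6]]]'
cat > c.py <<'E'
from h import *
import sys
ya=np.radians(-14.6);bay=np.array([.633,.186]);Rm=np.array([[np.cos(ya),-np.sin(ya)],[np.sin(ya),np.cos(ya)]])
s=readout.observe();T=np.array(s["tool_pos"]);q=R.from_quat(s["tcp_rot"]);M=q.as_matrix()
print("t",s["time"],"tcp",T.round(4),"bayframe",(Rm.T@(T[:2]-bay)).round(4),"toolx ang rel rail",np.degrees(np.arctan2(M[1,0],M[0,0])-ya).round(2),"z",M[:,2].round(3),"gap",round(s["finger_gap"],4),"F",np.round(s["force"],1),"q6",s["qpos"][5])
# wrist picture + projection helper
if len(sys.argv)>1:
    p=eyes.get_image("wrist");W=np.eye(4);W[:3,:3]=M;W[:3,3]=T
    C=np.linalg.inv(W@np.array(p["tool_from_camera"]));p["rvec"]=cv2.Rodrigues(C[:3,:3])[0];p["tvec"]=C[:3,3]
    q2=dict(p)
    for n,z in(("pot_mid",.044),("bay",0),("rail",0),("spice_b",0),("honey_jar",0)):
        for r in spotter.spot_point(p,n)[:2]:
            X=at(p,r["xy"],z);print(n,round(r["score"],2),np.round(r["xy"]),X,"bf",(Rm.T@(X[:2]-bay)).round(4))
    cv2.imwrite(f"pics/{sys.argv[1]}.png",p["image"])
E
python3 c.py w1
```

```text
time: 2.22
tool_pos: [0.1479, -0.6072, 0.2227]
tcp_rot: [0.79, 0.613, -0.0, 0.0]
force: [0.3, 0.2, 1.3]
finger_gap: 0.0353
gripper_force: 0.0
time: 4.47
tool_pos: [0.4819, -0.0063, 0.2225]
tcp_rot: [0.791, 0.612, -0.0, -0.0]
force: [-0.8, 0.2, 0.6]
finger_gap: 0.0353
gripper_force: 0.0
t 4.475 tcp [ 0.4819 -0.0063  0.2225] bayframe [-0.0977 -0.2242] toolx ang rel rail 90.08 z [-0.001 -0.    -1.   ] gap 0.0353 F [-0.8  0.2  0.6] q6 0.2159985356073074
pot_mid 0.59 [165. 114.] [0.3855 0.106  0.044 ] bf [-0.2193 -0.1398]
pot_mid 0.58 [217. 250.] [ 0.391  -0.0109  0.044 ] bf [-0.1846 -0.2515]
spice_b 0.91 [369. 419.] [ 0.478  -0.2422  0.    ] bf [-0.0421 -0.4534]
spice_b 0.71 [430.  79.] [0.6058 0.0817 0.    ] bf [-0.     -0.1078]
honey_jar 0.76 [421. 204.] [ 0.5771 -0.0255  0.    ] bf [-0.0008 -0.2188]
```

View pics/w1.png

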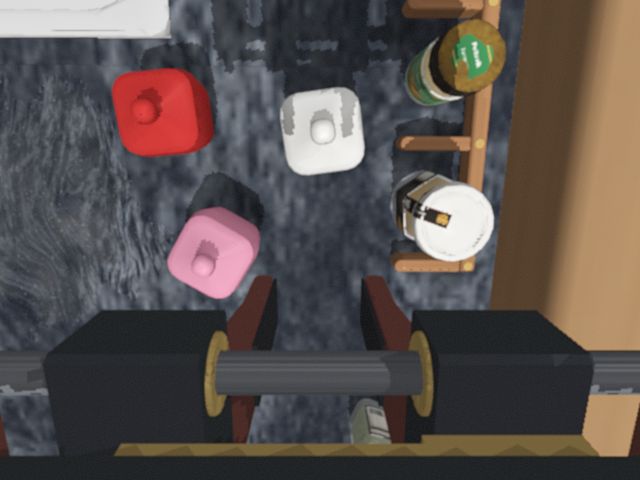

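The wrist picture shows the white pot at (322,130), the divider front ends at about (396,262), (398,143) and (404,6), and spice_b and the honey jar in their bays. I'll put these points into the bay frame.

```bash
cat >> c.py <<'E'
    for u,z in(((322,130),.088),((321,131),.065),((396,262),.026),((398,143),.026),((404,6),.026),((466,262),.026),((468,143),.026),((482,6),.026),((280,100),.06),((285,170),.06),((362,95),.06),((362,165),.06)):
        if sys.argv[1]=="w1b": print(u,z,(Rm.T@(at(p,u,z)[:2]-bay)).round(4))
E
python3 c.py w1b
```

```text
t 4.775 tcp [ 0.4822 -0.0067  0.2228] bayframe [-0.0973 -0.2245] toolx ang rel rail 89.98 z [ 0. -0. -1.] gap 0.035 F [ 0.6 -0.3 -0.8] q6 0.21663041439475547
pot_mid 0.92 [321. 129.] [0.503  0.0633 0.044 ] bf [-0.0949 -0.1515]
pot_mid 0.63 [215. 251.] [ 0.3897 -0.0116  0.044 ] bf [-0.1856 -0.2525]
spice_b 0.87 [429.  79.] [0.6061 0.081  0.    ] bf [ 0.0004 -0.1084]
spice_b 0.76 [370. 414.] [ 0.48   -0.2371  0.    ] bf [-0.0414 -0.448 ]
honey_jar 0.78 [419. 204.] [ 0.5761 -0.0258  0.    ] bf [-0.0017 -0.2193]
(322, 130) 0.088 [-0.0943 -0.1528]
(321, 131) 0.065 [-0.0949 -0.1532]
(396, 262) 0.026 [-0.0262 -0.2682]
(398, 143) 0.026 [-0.0293 -0.1625]
(404, 6) 0.026 [-0.0294 -0.0579]
(466, 262) 0.026 [ 0.0377 -0.2682]
(468, 143) 0.026 [ 0.0302 -0.1626]
(482, 6) 0.026 [ 0.0319 -0.0579]
(280, 100) 0.06 [-0.1256 -0.1307]
(285, 170) 0.06 [-0.123  -0.1825]
(362, 95) 0.06 [-0.0642 -0.1272]
(362, 165) 0.06 [-0.0629 -0.1787]
```

```bash
python3 -m crank '[[[0,0.01,0.6,0,0,0,0.6],[0,0.01,0.6,0,0,0,0.6],[0,0.01,0.6,0,0,0,0.6],[0,0.01,0.6,0,0,0,0.6],[0,0,0.4,0,0,0,0.6],[0,0,0.3,0,0,0,0.6],[0,0,0.05,0,0,0,0.6],[0,0,0,0,0,0,0.6]]]' && python3 -m crank '[[[0.12,0,0,0,0,0,0.6],[0.12,0,0,0,0,0,0.6],[0.12,0,0,0,0,0,0.6],[0.06,0,0,0,0,0,0.6],[0.06,0,0,0,0,0,0.6],[0.08,0,0,0,0,0,0.6],[0.1,0,0,0,0,0,0.6],[0.1,0,0,0,0,0,0.6],[0.1,0,0,0,0,0,0.6],[0.1,0,0,0,0,0,0.6],[0.1,0,0,0,0,0,0.6],[0.06,0,0,0,0,0,0.6],[0.03,0,0,0,0,0,0.6],[0,0,0,0,0,0,0.6]]]' && python3 c.py w2; python3 b.py | tail -4
```

```text
time: 6.08
tool_pos: [0.485, -0.0066, 0.0339]
tcp_rot: [0.791, 0.612, 0.0, 0.0]
force: [-0.1, 0.3, 0.3]
finger_gap: 0.0353
gripper_force: 0.0
time: 7.82
tool_pos: [0.5021, 0.0603, 0.0337]
tcp_rot: [0.791, 0.612, 0.0, -0.0]
force: [-0.5, -0.1, -0.1]
finger_gap: 0.0354
gripper_force: 0.3
t 7.825 tcp [0.5021 0.0603 0.0337] bayframe [-0.095  -0.1546] toolx ang rel rail 90.05 z [ 0.  0. -1.] gap 0.0354 F [-0.5 -0.1 -0.1] q6 0.3496710208538318
pot_mid 0.78 [325. 205.] [0.5158 0.1007 0.044 ] bf [-0.0919 -0.1121]
spice_b 0.63 [516. 179.] [0.6048 0.083  0.    ] bf [-0.0013 -0.1068]
honey_jar 0.31 [518. 179.] [0.6058 0.0824 0.    ] bf [-0.0002 -0.1071]
[    0   191   262   279 49964]
pot ((0.31550830602645874, 0.30230391025543213), (0.5720608830451965, 0.5898182392120361), 5.491393089294434)
yaw rel rail 20.078236289198827
pot in bay frame [-0.33392965  0.03226459]
```

```bash
python3 -m crank '[[[0.06,0,0,0,0,0,0.6],[0.11,0,0,0,0,0,0.6],[0.11,0,0,0,0,0,0.6],[0.11,0,0,0,0,0,0.6],[0.11,0,0,0,0,0,0.6],[0.11,0,0,0,0,0,0.6],[0.11,0,0,0,0,0,0.6],[0.11,0,0,0,0,0,0.6],[0.11,0,0,0,0,0,0.6],[0.11,0,0,0,0,0,0.6],[0.11,0,0,0,0,0,0.6],[0.11,0,0,0,0,0,0.6],[0.11,0,0,0,0,0,0.6],[0.11,0,0,0,0,0,0.6],[0.11,0,0,0,0,0,0.6],[0.11,0,0,0,0,0,0.6],[0.1,0,0,0,0,0,0.6],[0.06,0,0,0,0,0,0.6],[0,0,0,0,0,0,0.6]]]' && python3 c.py w3
```

```text
time: 10.55
tool_pos: [0.5305, 0.1692, 0.0337]
tcp_rot: [0.791, 0.612, 0.0, -0.0]
force: [-0.6, 0.1, 0.1]
finger_gap: 0.0351
gripper_force: 0.0
t 10.55 tcp [0.5305 0.1692 0.0337] bayframe [-0.095  -0.0421] toolx ang rel rail 90.06 z [ 0.  0. -1.] gap 0.0351 F [-0.6  0.1  0.1] q6 0.5407232909337849
bay 0.72 [514. 190.] [0.6316 0.1865 0.    ] bf [-0.0015  0.0001]
rail 0.36 [328. 206.] [0.5443 0.2013 0.    ] bf [-0.0897 -0.0076]
```

View pics/w3.png

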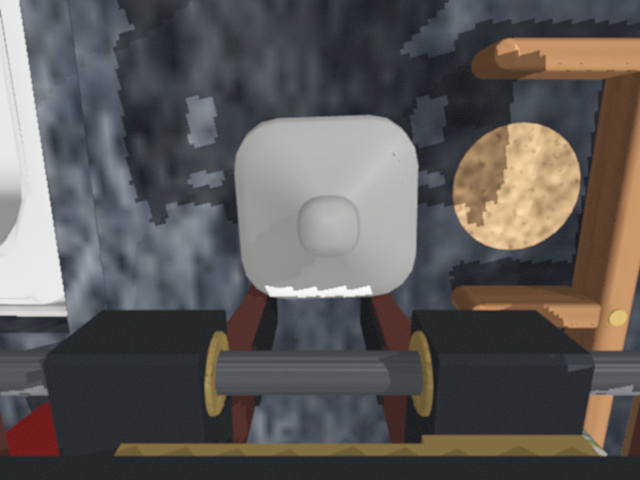

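The pot stands square to the tool at (327,206), directly in front of the cork bay (516,187). I'll back off, lift, go round to its front side, and turn by 90°.

```bash
python3 -m crank '[[[-0.2,0,0,0,0,0,0.6],[-0.3,0,0,0,0,0,0.6],[0,0,-0.5,0,0,0,0.6],[0,0,-0.7,0,0,0,0.6],[0,0,-0.7,0,0,0,0.6],[0,0,-0.2,0,0,0,0.6],[0.3,-0.27,0,0,0,0,0.6],[0.3,-0.27,0,0,0,0,0.6],[0.3,-0.27,0,0,0,0,0.6],[0.3,-0.27,0,0,0,0,0.6],[0,0,0,0,0,0,0.6]]]' && python3 -m crank '[[[0,0,0,0,0,-0.98,0.6],[0,0,0,0,0,-0.98,0.6],[0,0,0,0,0,-0.98,0.6],[0,0,0,0,0,-0.98,0.6],[0,0,0,0,0,-0.98,0.6],[0,0,0,0,0,-0.98,0.6],[0,0,0,0,0,-0.98,0.6],[0,0,0,0,0,-0.98,0.6],[0,0,0,0,0,-0.98,0.6],[0,0,0,0,0,-0.98,0.6],[0,0,0,0,0,-0.98,0.6],[0,0,0,0,0,-0.98,0.6],[0,0,0,0,0,-0.98,0.6],[0,0,0,0,0,-0.98,0.6],[0,0,0,0,0,-0.98,0.6],[0,0,0,0,0,-0.98,0.6],[0,0,0,0,0,0,0.6],[0,0,0,0,0,0,0.6]]]' && python3 c.py
cat > d.py <<'E'
from h import *
import sys
ya=np.radians(-14.6);bay=np.array([.633,.186]);Rm=np.array([[np.cos(ya),-np.sin(ya)],[np.sin(ya),np.cos(ya)]])
for c in("top","scene"):
    p=eyes.get_image(c)
    for n,z in(("pot_mid",.044),("bay",0),("spice_b",0),("honey_jar",0)):
        for r in spotter.spot_point(p,n)[:3]:
            X=at(p,r["xy"],z);b=(Rm.T@(X[:2]-bay)).round(4)
            print(c,n,round(r["score"],2),np.round(r["xy"]),"bf",b)
    x,y,w,h=(160,150,200,150) if c=="top" else (150,190,260,170)
    cv2.imwrite(f"pics/{c}_{sys.argv[1]}.png",cv2.resize(p["image"][y:y+h,x:x+w],None,fx=3,fy=3,interpolation=2))
E
python3 d.py e1
```

```text
time: 12.22
tool_pos: [0.4769, 0.2256, 0.1586]
tcp_rot: [0.79, 0.613, -0.001, -0.0]
force: [0.2, -0.5, -0.8]
finger_gap: 0.0349
gripper_force: 0.0
time: 14.48
tool_pos: [0.4781, 0.225, 0.1593]
tcp_rot: [0.129, 0.992, -0.0, -0.0]
force: [0.1, -0.7, 1.4]
finger_gap: 0.0351
gripper_force: 0.0
t 14.475 tcp [0.4781 0.225  0.1593] bayframe [-0.1597 -0.0013] toolx ang rel rail 179.74 z [-0.001 -0.    -1.   ] gap 0.0351 F [ 0.1 -0.7  1.4] q6 -0.8941277407584671
top pot_mid 0.88 [278. 297.] bf [-0.1889 -0.2561]
top pot_mid 0.63 [219. 294.] bf [-0.2178 -0.1243]
top pot_mid 0.56 [183. 227.] bf [-0.0928 -0.0008]
top bay 0.94 [198. 193.] bf [0.0025 0.0017]
top honey_jar 0.66 [283. 221.] bf [-0.0091 -0.2141]
scene pot_mid 0.84 [230. 278.] bf [-0.0915 -0.0027]
scene pot_mid 0.8 [319. 285.] bf [-0.2327 -0.1297]
scene pot_mid 0.6 [351. 262.] bf [-0.1903 -0.2491]
scene bay 0.59 [208. 284.] bf [-0.0075  0.0106]
scene spice_b 0.68 [252. 267.] bf [ 0.002 -0.108]
scene spice_b 0.61 [370. 240.] bf [-0.0466 -0.4444]
```

```bash
python3 -m crank '[[[0,0,0.5,0,0,0,0.6],[0,0,0.6,0,0,0,0.6],[0,0,0.5,0,0,0,0.6],[0,0,0.35,0,0,0,0.6],[0,0,0.14,0,0,0,0.6],[0,0,0,0,0,0,0.6]]]' && python3 -m crank '[[[-0.1,0,0,0,0,0,0.6],[-0.1,0,0,0,0,0,0.6],[-0.08,0,0,0,0,0,0.6],[-0.05,0,0,0,0,0,0.6],[-0.06,0,0,0,0,0,0.6],[-0.08,0,0,0,0,0,0.6],[-0.1,0,0,0,0,0,0.6],[-0.1,0,0,0,0,0,0.6],[-0.1,0,0,0,0,0,0.6],[-0.1,0,0,0,0,0,0.6],[-0.1,0,0,0,0,0,0.6],[-0.06,0,0,0,0,0,0.6],[0,0,0,0,0,0,0.6]]]' && python3 c.py; python3 d.py e2
```

```text
time: 15.72
tool_pos: [0.4781, 0.2257, 0.0341]
tcp_rot: [0.128, 0.992, -0.0, -0.0]
force: [0.1, -0.5, -0.0]
finger_gap: 0.035
gripper_force: 0.0
time: 17.35
tool_pos: [0.5385, 0.2099, 0.0343]
tcp_rot: [0.128, 0.992, 0.0, 0.0]
force: [0.2, -0.4, -0.3]
finger_gap: 0.0349
gripper_force: 0.0
t 17.35 tcp [0.5385 0.2099 0.0343] bayframe [-0.0974 -0.0007] toolx ang rel rail 179.88 z [ 0.001  0.    -1.   ] gap 0.0349 F [ 0.2 -0.4 -0.3] q6 -0.9625106363498073
top pot_mid 0.67 [221. 296.] bf [-0.22   -0.1311]
top pot_mid 0.65 [279. 296.] bf [-0.1854 -0.2569]
top pot_mid 0.61 [373. 257.] bf [-0.0444 -0.4417]
top bay 0.61 [197. 194.] bf [0.0005 0.0031]
top bay 0.49 [376. 261.] bf [-0.0459 -0.4532]
top spice_b 0.88 [374. 261.] bf [-0.0457 -0.4492]
top spice_b 0.66 [242. 206.] bf [-0.0006 -0.1105]
top honey_jar 0.79 [284. 218.] bf [-0.0014 -0.2154]
scene pot_mid 0.94 [351. 263.] bf [-0.193  -0.2476]
scene pot_mid 0.93 [319. 283.] bf [-0.2253 -0.1348]
scene pot_mid 0.78 [218. 271.] bf [-0.0484  0.0021]
scene bay 0.7 [291. 255.] bf [ 0.0021 -0.2205]
scene spice_b 0.69 [371. 240.] bf [-0.0515 -0.4417]
scene spice_b 0.59 [250. 268.] bf [-0.0003 -0.1015]
```

View pics/scene_e2.png

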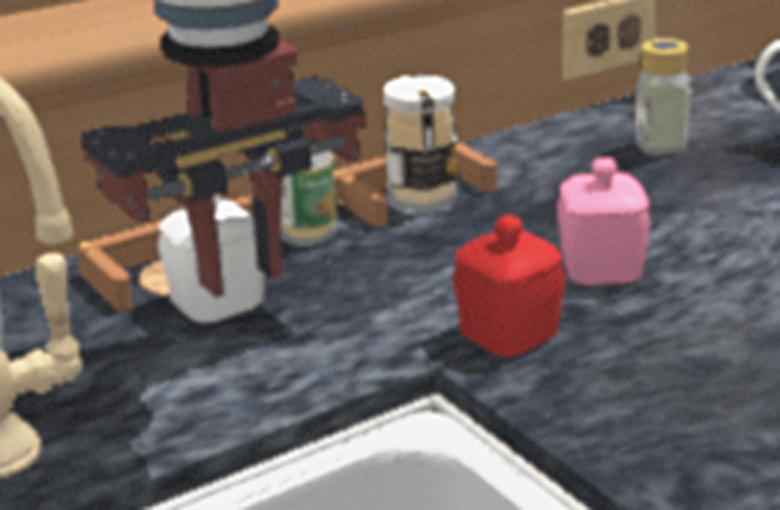

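The pot, at crop pixel (210,260), is entering square between the dividers, and the hand is clear of spice_b and the tap. I'll keep pushing and then creep to contact with the bar.

```bash
python3 -m crank '[[[-0.06,0,0,0,0,0,0.6],[-0.09,0,0,0,0,0,0.6],[-0.09,0,0,0,0,0,0.6],[-0.09,0,0,0,0,0,0.6],[-0.09,0,0,0,0,0,0.6],[-0.09,0,0,0,0,0,0.6],[-0.09,0,0,0,0,0,0.6],[-0.08,0,0,0,0,0,0.6],[-0.06,0,0,0,0,0,0.6],[-0.03,0,0,0,0,0,0.6],[-0.03,0,0,0,0,0,0.6],[0,0,0,0,0,0,0.6]]]' && python3 c.py;  python3 -m crank '[[[-0.025,0,0,0,0,0,0.6],[-0.025,0,0,0,0,0,0.6],[0,0,0,0,0,0,0.6]]]'; python3 d.py e3 | grep -E "pot|spice|honey"
```

```text
time: 19.35
tool_pos: [0.5845, 0.1978, 0.0343]
tcp_rot: [0.128, 0.992, 0.0, 0.0]
force: [-1.1, 0.2, 0.3]
finger_gap: 0.0354
gripper_force: 0.5
t 19.35 tcp [0.5845 0.1978 0.0343] bayframe [-0.0499 -0.0009] toolx ang rel rail 179.89 z [ 0. -0. -1.] gap 0.0354 F [-1.1  0.2  0.3] q6 -1.0069424590249356
time: 19.73
tool_pos: [0.5874, 0.197, 0.0343]
tcp_rot: [0.128, 0.992, 0.0, 0.0]
force: [-1.3, -0.1, 0.3]
finger_gap: 0.0351
gripper_force: 0.7
top pot_mid 0.95 [221. 298.] bf [-0.2241 -0.1323]
top pot_mid 0.82 [278. 295.] bf [-0.1852 -0.2545]
top pot_mid 0.48 [196. 192.] bf [-0.0047 -0.0064]
top spice_b 0.78 [375. 258.] bf [-0.0395 -0.4494]
scene pot_mid 0.97 [321. 284.] bf [-0.2317 -0.1345]
scene pot_mid 0.74 [207. 263.] bf [0.0032 0.0024]
scene pot_mid 0.67 [350. 262.] bf [-0.1897 -0.2475]
scene spice_b 0.83 [372. 241.] bf [-0.0576 -0.4396]
scene spice_b 0.58 [252. 268.] bf [ 0.001  -0.1075]
scene honey_jar 0.9 [288. 256.] bf [ 0.0042 -0.2131]
```

View pics/scene_e3.png

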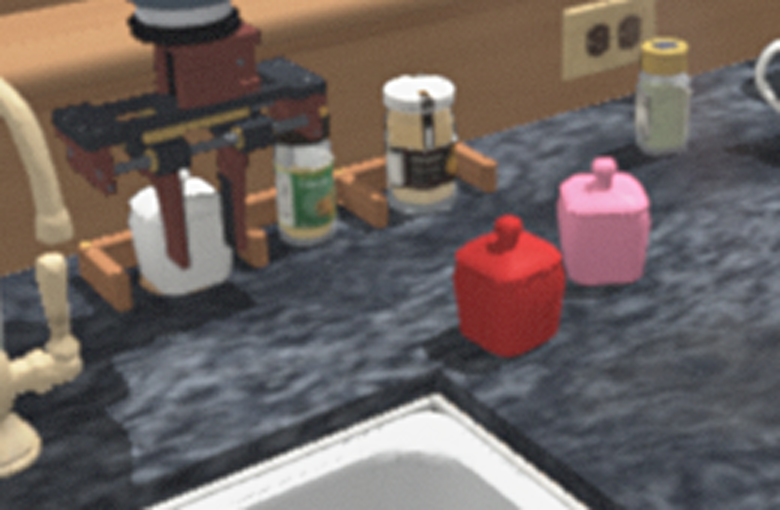

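The pot is in the bay with a few millimetres left, and the jars haven't moved. I'll creep in with the force in view.

```bash
python3 -m crank '[[[-0.02,0,0,0,0,0,0.6],[-0.02,0,0,0,0,0,0.6],[0,0,0,0,0,0,0.6]]]' | grep -E "pos|^force";  python3 -m crank '[[[-0.02,0,0,0,0,0,0.6],[0,0,0,0,0,0,0.6]]]'| grep -E "pos|^force"; python3 -m crank '[[[-0.02,0,0,0,0,0,0.6],[0,0,0,0,0,0,0.6]]]'| grep -E "pos|^force"
```

```text
tool_pos: [0.5896, 0.1964, 0.0343]
force: [-1.7, 0.2, 0.1]
tool_pos: [0.5908, 0.1961, 0.0343]
force: [-1.7, 0.1, -0.4]
tool_pos: [0.592, 0.1958, 0.0343]
force: [-1.1, 0.5, 0.3]
```

```bash
python3 -m crank '[[[-0.02,0,0,0,0,0,0.6],[0,0,0,0,0,0,0.6]]]' | grep -E "pos|^force";  python3 -m crank '[[[-0.02,0,0,0,0,0,0.6],[0,0,0,0,0,0,0.6]]]'| grep -E "pos|^force"; python3 -m crank '[[[-0.02,0,0,0,0,0,0.6],[0,0,0,0,0,0,0.6]]]'| grep -E "pos|^force"
```

```text
tool_pos: [0.5932, 0.1955, 0.0343]
force: [-1.0, 0.5, -0.3]
tool_pos: [0.5937, 0.1952, 0.0342]
force: [-4.2, 0.8, 1.5]
tool_pos: [0.5939, 0.1951, 0.0342]
force: [-8.7, 2.2, 4.6]
```

It met the back bar, with force rising to about 9 N and the tool stopped. I'll back off, lift and check.

```bash
python3 -m crank '[[[0.05,0,0,0,0,0,0.6],[0.1,0,0,0,0,0,0.6],[0.3,0,0,0,0,0,0.6],[0.5,0,0,0,0,0,0.6],[0.5,0,0,0,0,0,0.6],[0.3,0,-0.3,0,0,0,0.6],[0,0,-0.8,0,0,0,0.6],[0.3,0,-0.8,0,0,0,0.6],[0.5,0,-0.8,0,0,0,0.6],[0.3,0,-0.5,0,0,0,0.6],[0,0,0,0,0,0,0.6]]]' && python3 d.py e4; python3 -c "
import cv2,numpy as np
a=cv2.imread('pics/top_e4.png')[:330,:400];b=cv2.imread('pics/scene_e4.png')[100:430,:400]
cv2.imwrite('pics/e4.png',np.hstack([a,b]))"
```

```text
time: 23.22
tool_pos: [0.4295, 0.2392, 0.2284]
tcp_rot: [0.127, 0.992, 0.001, 0.002]
force: [0.0, 0.2, 0.2]
finger_gap: 0.0351
gripper_force: 0.0
top pot_mid 0.94 [280. 298.] bf [-0.1895 -0.26  ]
top pot_mid 0.63 [221. 295.] bf [-0.2187 -0.1295]
top pot_mid 0.55 [196. 187.] bf [ 0.0058 -0.0015]
top bay 0.52 [196. 196.] bf [-0.0057  0.0052]
top spice_b 0.94 [373. 259.] bf [-0.0431 -0.4455]
top spice_b 0.79 [243. 208.] bf [-0.0035 -0.1136]
top honey_jar 0.74 [288. 219.] bf [-0.002  -0.2245]
scene pot_mid 0.65 [210. 264.] bf [-0.0068  0.0019]
scene pot_mid 0.61 [352. 262.] bf [-0.1924 -0.2525]
scene pot_mid 0.57 [317. 283.] bf [-0.2214 -0.1332]
scene bay 0.5 [209. 281.] bf [0.0019 0.0035]
scene spice_b 0.91 [251. 271.] bf [-0.0129 -0.097 ]
scene spice_b 0.71 [372. 239.] bf [-0.0469 -0.4493]
scene spice_b 0.46 [290. 256.] bf [-0.0018 -0.2138]
```

View pics/e4.png

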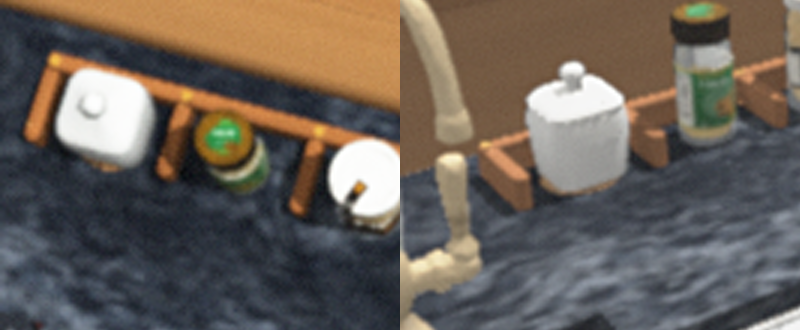

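The pot (105,115 in the left half) stands upright and centred in the bay against the back bar. The jars are unmoved and the hand is clear, so I'm handing in.

```bash
python3 -c "from cell import ticket; print(ticket.sign_off())"
```

```text
the job is handed in; nothing more can be done
None
```

The white sugar pot was pushed into the cork-disc bay and stands upright against the back bar, with the neighbouring jars where they were, and the job was handed in at about 23 s.

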